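# Take the brass clock weight off its safety hook

## Task

Take the brass clock weight off its safety hook: slide its bail back towards the post so that it presses the red sprung keeper open, lift it past the hook's nose and draw it off forwards over the tip. Then stand it upright on the round cork pad, wholly on it, and let go. Leave the dark steel weight hanging where it is.

Things in the scene. Friction and masses are not known exactly. Their poses are not given: they have to be found in the camera images.
- brass_bail (a point): Grip point of the brass weight: round body 44 mm dia, 47 high, under a flat bail (closed stirrup), rigid, 136 high in all, 300 g. Pinch the legs from above, 52 mm over them along y, 10 thick. Window 40 wide, 72 high. Point: midway between the legs, 118 above the foot, 12 below the top bar's underside, which rests on the hook. z up, x from hook tip to post. On either hook
- steel_bail (a point): The same point of the dark steel weight, of the same shape and size, hanging on the other hook of the stand; to be left alone.
- stand: Fixed stand, 2 hooks. Origin at bench level, x from tips to posts, y along the row. Bails sit at x=0, y=+-75, z=165 mm. Nose over each seat to x=+4, top z=183, tip front x=-16; post x=60. Red keeper at x=+9 swings back at 2-6 N, shuts by spring. To free a bail: slide it 18 (12-25) mm in +x, lift 30 (24-42; higher, its lower bar hits the hook), draw in -x past x=-45, carry away
- pad_top (a point): Centre of the top face of the round cork pad, 84 mm in diameter, 6 mm thick, fixed on the bench top nearer to the robot than the stand.
Not all that is in view belongs to the job. Of the things shaped like the part that bears brass_bail, the brass one is meant.

How it is judged:
By the outcome, as a careful person would: the job done as asked, in the order asked, and still so for the second after the job is handed in, with the robot touching nothing.
It also fails if it takes over 38 s, if anything falls off the work surface, if the arm or the gripper's body presses on something with over 40 N, if the wrist force passes 120 N, or if a joint passes its speed limit or range.

## Robot

A 7-joint arm with a two-finger parallel gripper is mounted at the origin on a cart in front of the work surface, level with it; the furniture and walls round the work are solid. World frame = base frame: x ahead of the robot, y to its left, z up, the work surface at z = 0. Lengths are in m, angles in rad, forces in N, time in s.
With the tool pointing down it reaches from about 0.425 to 0.825 m from the base axis. Payload 3.6 kg.
Tool frame: the origin (TCP) lies where the fingers leave the gripper's body, on its centre line; the fingertips stand 73 mm ahead of it and the grasp point (between the pads) lies 54 mm ahead of it; x points along the fingers, y is the direction in which the jaws open and shut, and the axes are right-handed (so a half turn about x gives the same grasp; the last joint's range is limited). The gripper opens to 85 mm and grips with 20 to 120 N. Pads are 22 mm wide; open, the fingers measure 114 mm over their backs; the gripper's body (76 mm by 85 mm) begins 54 mm behind the grasp point. The pads swing forward as they close: fully open they stand 13 mm farther back than shut.
Start: joints at [1.222, 0.615, -0.013, 1.423, 0.008, 1.103, -0.04], TCP at [0.206, -0.617, 0.304] pointing down, gripper open.
Joint ranges: [-3.12, 3.12], [-0.3, 2.06], [-1.34, 1.32], [0.26, 2.42], [-1.36, 4.5], [0.01, 1.98], [-2.84, 2.84]. Speed limits (rad/s): [2.79, 2.79, 3.14, 3.14, 3.14, 3.14, 3.14].

## Interface

Orientations are given as a unit quaternion [x, y, z, w].
In Python, from station import arm, snapshot, camera_info, ticket gives the robot as it stands. Calls block until the motion is done:
- arm.movep(position, orientation): joint-space move of the TCP to a pose.
- arm.line_to(position, velocity=0.15, ori=None): straight line of the TCP; ori=None keeps the orientation; velocity is the mean speed in m/s.
- arm.move_j(angles): joint-space move.
- arm.move_gripper(opening, effort=None): opening from 0.0 (shut) to 1.0 (fully open); effort is the grip in N (None keeps the last); returns when the fingers have stopped.
- arm.pause(seconds).
- arm.ik(position, orientation): joint angles nearest the present ones, or None.
- snapshot(name): name is "scene" or "top" or "wrist"; returns the picture (420x560x3 uint8, blue, green, red); there is no depth.
- camera_info(name): a dict with "fx", "fy", "cx", "cy" (pixels), "dist_coeffs" ([k1, k2, p1, p2, k3] as OpenCV has them; the pictures are not rectified), "R" (3x3) and "t" (3): a world point X has camera coordinates R X + t; the wrist camera has in their place "T_tool_cam" (4x4, takes a point from camera to tool coordinates, whose origin is the TCP and whose axes are the tool frame's). Camera axes: x right, y down, z forward; pixel columns grow to the right and rows downward; lengths in m; the calibration is good to about 2 mm. A picture is of the moment at which its call begins: read the wrist's pose just before it. camera_info takes no time and is no camera call.
A pose or a line that the arm cannot do raises arm.MotionError and nothing moves.
- ticket.finish_job(): hands the job in, once; it reports no verdict.
Readings, each from a call of its own:
- arm.read_time(): time.
- arm.read_joint_positions(): joint angles.
- arm.read_dq(): joint speeds.
- arm.read_effort(): joint torques, N m.
- arm.read_tool_pos(): TCP position.
- arm.read_eef_rot(): TCP orientation.
- arm.read_ft_force(): force on the tool from outside, world axes, zero at the start.
- arm.read_wrist_torque(): the same for the moment, N m.
- arm.read_opening(): opening from 0.0 (shut) to 1.0 (fully open).
Only numpy, scipy, OpenCV 4.12 (cv2) and the standard library are available. Lean on these libraries where they do the work, as an engineer would, in place of code of your own. Each camera call takes 0.05 s, during which the arm holds its last target.

## Working session

There is one attempt and no reset: what is moved stays moved. The work goes in short steps, each a Python script; the robot and the scene stay as the last script left them, time stands still between calls to the robot, and variables do not carry over. Pictures are saved under pics/ and viewed, and the job is handed in when it is done.

```bash
mkdir -p pics; ls
python3 - <<'E'
from station import arm, snapshot, camera_info
import cv2
for n in ("scene","top","wrist"):
    im=snapshot(n); cv2.imwrite(f"pics/{n}0.png",im)
    c=camera_info(n); print(n,c)
print(arm.read_time(),arm.read_tool_pos(),arm.read_eef_rot())
E
```

```text
pics
scene {'fx': 474.10035599732277, 'fy': 474.10035599732277, 'cx': 279.4025490473572, 'cy': 208.48235646201735, 'dist_coeffs': array([-0.1612383,  0.       ,  0.       ,  0.       ,  0.       ]), 'R': array([[-0.87215928, -0.48920604,  0.00395528],
       [-0.27620337,  0.48571167, -0.8293346 ],
       [ 0.40379437, -0.72440432, -0.5587383 ]]), 't': array([0.26226894, 0.3825855 , 0.51750959])}
top {'fx': 412.73187289852876, 'fy': 412.73187289852876, 'cx': 280.322797048157, 'cy': 209.9471322423372, 'dist_coeffs': array([-0.0617549,  0.       ,  0.       ,  0.       ,  0.       ]), 'R': array([[-0.02026979, -0.99971722, -0.01243462],
       [-0.99836432,  0.02090424, -0.05321362],
       [ 0.05345851,  0.01133565, -0.99850573]]), 't': array([-0.28408359,  0.48837012,  0.92780499])}
wrist {'fx': 348.40308851272283, 'fy': 348.40308851272283, 'cx': 275.6382773984405, 'cy': 219.05959162221464, 'dist_coeffs': array([-0.02796984,  0.        ,  0.        ,  0.        ,  0.        ]), 'T_tool_cam': array([[ 9.26104598e-04, -2.97306379e-01,  9.54781681e-01,
        -7.04083495e-02],
       [ 9.99999286e-01, -4.46266939e-04, -1.10892570e-03,
        -5.76787402e-05],
       [ 7.55778183e-04,  9.54782026e-01,  2.97305754e-01,
        -7.75320252e-02],
       [ 0.00000000e+00,  0.00000000e+00,  0.00000000e+00,
         1.00000000e+00]])}
0.15 [ 0.20546666 -0.61619445  0.30299595] [-0.69785284 -0.11402596  0.69808145 -0.11261341]
```

View pics/scene0.png

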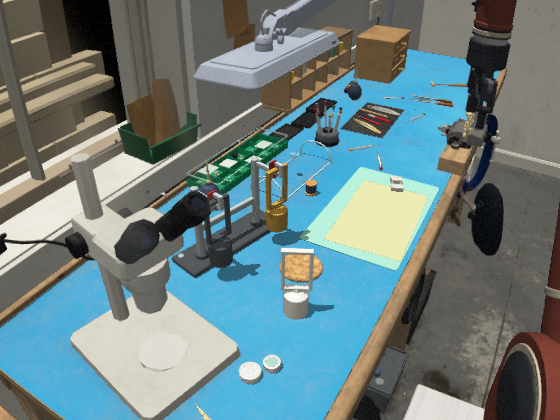

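View pics/top0.png

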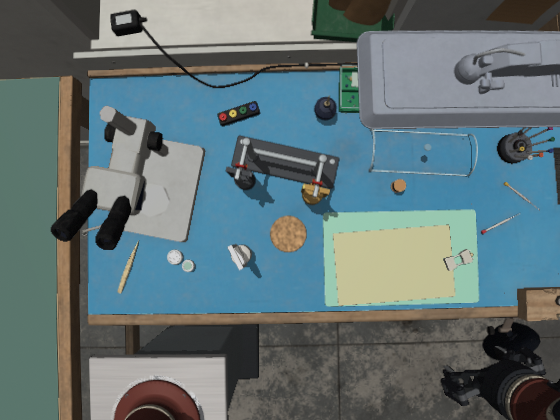

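View pics/wrist0.png

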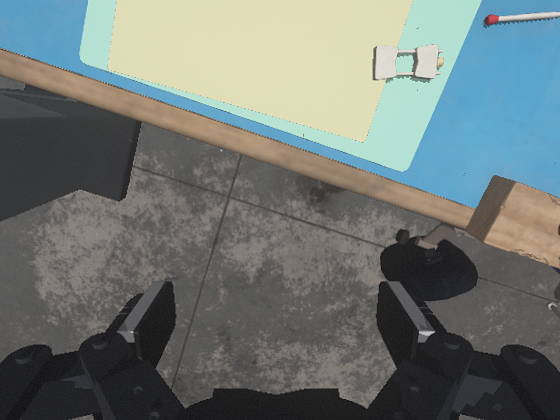

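Scene picture: three weight-shaped things – brass hanging at (276,215), dark steel hanging at (220,250), a light-grey one standing on the bench at (296,290). The brass-coloured one on the right hook fits; the pad is at scene (300,266), top (288,234). Lamp overhead right, microscope left. I'll confirm in a crop.

Run:
```python
import cv2,numpy as np
s=cv2.imread("pics/scene0.png");t=cv2.imread("pics/top0.png")
a=cv2.resize(s[145:325,170:330],None,fx=3.3,fy=3.3,interpolation=cv2.INTER_CUBIC)
cv2.imwrite("pics/c1.png",a[:600])
b=cv2.resize(t[125:260,215:355],None,fx=4.4,fy=4.4,interpolation=cv2.INTER_CUBIC)
cv2.imwrite("pics/c2.png",b[:600])
```

```text
(no output)
```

View pics/c1.png

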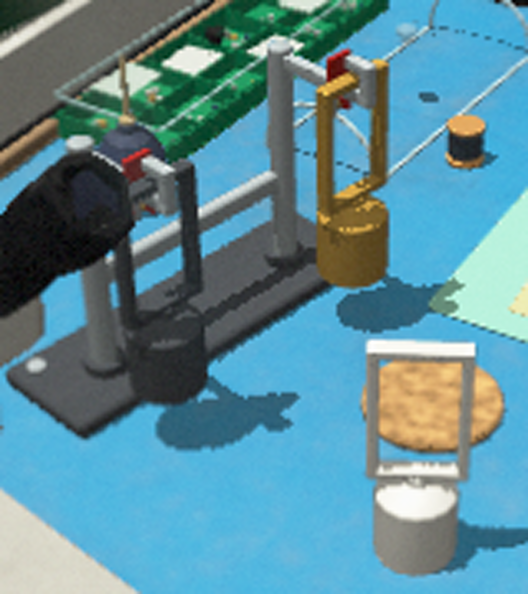

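View pics/c2.png

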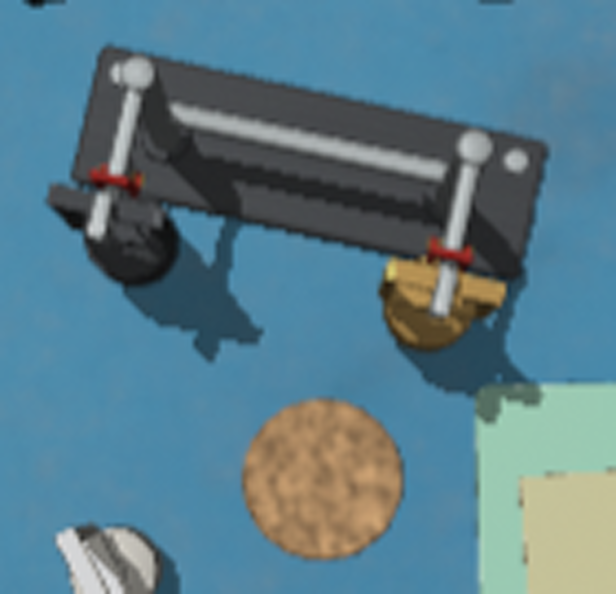

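Crop confirms it: brass bail hangs on the hook nearer the pad/green mat (scene (276,215)); steel is the dark one on the other hook; the light-grey one stands on the bench and is a distractor. Now measure.

```bash
cat > h.py <<'E'
import numpy as np,cv2
from station import camera_info
def cam(n,pose=None):
    c=camera_info(n); K=np.array([[c['fx'],0,c['cx']],[0,c['fy'],c['cy']],[0,0,1]]);d=np.array(c['dist_coeffs'])
    if n=='wrist':
        from scipy.spatial.transform import Rotation as R
        p,q=pose; T=np.eye(4);T[:3,:3]=R.from_quat(q).as_matrix();T[:3,3]=p
        W=T@np.array(c['T_tool_cam']); Rw=W[:3,:3].T; t=-Rw@W[:3,3]
    else: Rw=np.array(c['R']);t=np.array(c['t'])
    return K,d,Rw,t
def ray(C,uv):
    K,d,R,t=C; n=cv2.undistortPoints(np.array([[uv]],float),K,d)[0,0]
    v=R.T@np.array([n[0],n[1],1]); return -R.T@t, v/np.linalg.norm(v)
def onz(C,uv,z):
    o,v=ray(C,uv); return o+v*(z-o[2])/v[2]
def tri(C1,u1,C2,u2):
    o1,a=ray(C1,u1);o2,b=ray(C2,u2)
    s=np.linalg.lstsq(np.stack([a,-b],1),o2-o1,rcond=None)[0]
    p,q=o1+s[0]*a,o2+s[1]*b; return (p+q)/2,np.linalg.norm(p-q)
def proj(C,X):
    K,d,R,t=C; return cv2.projectPoints(np.array(X,float).reshape(-1,3),cv2.Rodrigues(R)[0],t,K,d)[0].reshape(-1,2)
E
python3 - <<'E'
from h import *
np.set_printoptions(precision=4,suppress=True)
S=cam('scene');T=cam('top')
tc=lambda x,y:(215+x/4.4-.4,125+y/4.4-.4); sc=lambda x,y:(170+x/3.3-.35,145+y/3.3-.35)
p1,e1=tri(T,tc(474,148),S,sc(281,46));p2,e2=tri(T,tc(137,73),S,sc(80,148))
print("posts brass,steel",p1,e1,p2,e2,np.linalg.norm(p1-p2))
pd=(p2-p1)[:2];print('yaw of row',np.degrees(np.arctan2(pd[1],pd[0])))
# bar ends
for a,b in [((388,262),(318,85)),((505,282),(387,62))]: print('bar',tri(T,tc(*a),S,sc(*b)))
print('bar centre z171',onz(T,tc(446,284),.171))
print('hook tip',onz(T,tc(441,314),.183),'nose steel',onz(T,tc(96,236),.183))
# pad
t=cv2.imread('pics/top0.png');h=cv2.cvtColor(t,cv2.COLOR_BGR2HSV)
m=cv2.inRange(h,(5,60,90),(25,200,255));m[:200]=0;m[265:]=0;m[:,:262]=0;m[:,312:]=0
n,l,st,ce=cv2.connectedComponentsWithStats(m);i=1+st[1:,4].argmax();print(st[i],ce[i])
c=onz(T,ce[i],.006);x,y,w,hh,_=st[i]
print('pad',c,'dia',np.linalg.norm(onz(T,(x,ce[i][1]),.006)-onz(T,(x+w,ce[i][1]),.006)),np.linalg.norm(onz(T,(ce[i][0],y),.006)-onz(T,(ce[i][0],y+hh),.006)))
print('pad scene proj',proj(S,c))
# lamp corners
print('lamp',tri(T,(359,126),S,(223,87)), tri(T,(360,34),S,(196,72)))
for z in(0,.2): print('white',onz(T,(240,255),z))
print('scope eyepiece',tri(T,(65,225),S,(193,203)),tri(T,(110,233),S,(133,240)))
E
```

```text
posts brass,steel [ 0.5703 -0.3785  0.1679] 0.002004973315381032 [ 0.6075 -0.2324  0.1639] 0.0019569320965216047 0.15085430335063932
yaw of row 75.6983102592746
bar (array([ 0.521 , -0.3395,  0.174 ]), np.float64(0.0011448683856770986))
bar (array([ 0.509 , -0.3916,  0.1675]), np.float64(0.007869025322742064))
bar centre z171 [ 0.5118 -0.3641  0.171 ]
hook tip [ 0.4979 -0.3608  0.183 ] nose steel [ 0.5343 -0.2151  0.183 ]
[ 270  216   36   36 1008] [287.7847 233.5198]
pad [ 0.4285 -0.31    0.006 ] dia 0.08211391449527757 0.08201570621238485
pad scene proj [[300.2518 264.8642]]
lamp (array([ 0.6248, -0.4115,  0.2926]), np.float64(0.057443823508005934)) (array([ 0.7481, -0.4345,  0.3007]), np.float64(0.006383540480500416))
white [ 0.3814 -0.1993  0.    ]
white [ 0.3921 -0.2215  0.2   ]
scope eyepiece (array([0.4277, 0.0118, 0.3398]), np.float64(0.05067338493998192)) (array([0.4578, 0.0106, 0.2666]), np.float64(0.0582458458613865))
```

Run:
```python
from h import *
np.set_printoptions(precision=3,suppress=True)
from station import arm
from scipy.spatial.transform import Rotation as R
S=cam('scene');T=cam('top')
for uv in [(359,126),(460,126),(359,34)]:
    for z in (.25,.3,.35,.4,.45,.5):
        X=onz(T,uv,z); print(uv,z,X,proj(S,X)[0])
s=np.radians(-14.3)
sx=np.array([np.cos(s),np.sin(s),0]);sy=np.array([-np.sin(s),np.cos(s),0])
for sg in (1,-1):
    M=np.stack([[0,0,-1],sg*sy,np.cross([0,0,-1],sg*sy)],1);q=R.from_matrix(M).as_quat()
    for z in (.32,.207): print(sg,q,z,arm.ik([.513,-.3645,z],q))
```

```text
(359, 126) 0.25 [ 0.611 -0.435  0.25 ] [250.84  105.996]
(359, 126) 0.3 [ 0.598 -0.426  0.3  ] [253.229  84.448]
(359, 126) 0.35 [ 0.586 -0.416  0.35 ] [255.84   61.204]
(359, 126) 0.4 [ 0.573 -0.407  0.4  ] [258.697  36.136]
(359, 126) 0.45 [ 0.56  -0.398  0.45 ] [261.829   9.129]
(359, 126) 0.5 [ 0.547 -0.388  0.5  ] [265.263 -19.897]
(460, 126) 0.25 [ 0.609 -0.611  0.25 ] [293.12   81.294]
(460, 126) 0.3 [ 0.596 -0.589  0.3  ] [293.952  63.141]
(460, 126) 0.35 [ 0.583 -0.567  0.35 ] [294.85  43.42]
(460, 126) 0.4 [ 0.571 -0.545  0.4  ] [295.821  21.973]
(460, 126) 0.45 [ 0.558 -0.523  0.45 ] [296.869  -1.364]
(460, 126) 0.5 [ 0.545 -0.501  0.5  ] [297.998 -26.743]
(359, 34) 0.25 [ 0.776 -0.441  0.25 ] [188.163  91.571]
(359, 34) 0.3 [ 0.751 -0.431  0.3  ] [192.353  72.127]
(359, 34) 0.35 [ 0.727 -0.422  0.35 ] [196.981  51.049]
(359, 34) 0.4 [ 0.702 -0.412  0.4  ] [202.109  28.184]
(359, 34) 0.45 [ 0.678 -0.402  0.45 ] [207.808   3.384]
(359, 34) 0.5 [ 0.653 -0.392  0.5  ] [214.156 -23.48 ]
1 [ 0.088  0.702 -0.088  0.702] 0.32 [ 0.969  0.65  -0.693  1.452  0.429  1.194  1.539]
1 [ 0.088  0.702 -0.088  0.702] 0.207 [ 0.947  0.762 -0.644  1.586  0.525  0.973  1.455]
-1 [ 0.702 -0.088 -0.702 -0.088] 0.32 [ 0.518  0.569  0.11   1.468 -0.066  1.108 -1.179]
-1 [ 0.702 -0.088 -0.702 -0.088] 0.207 [ 0.515  0.684  0.116  1.602 -0.096  0.862 -1.153]
```

Run:
```python
import cv2
s=cv2.imread("pics/scene0.png")
cv2.imwrite("pics/c3.png",cv2.resize(s[20:200,170:370],None,fx=3.3,fy=3.3,interpolation=cv2.INTER_CUBIC))
```

```text
(no output)
```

View pics/c3.png

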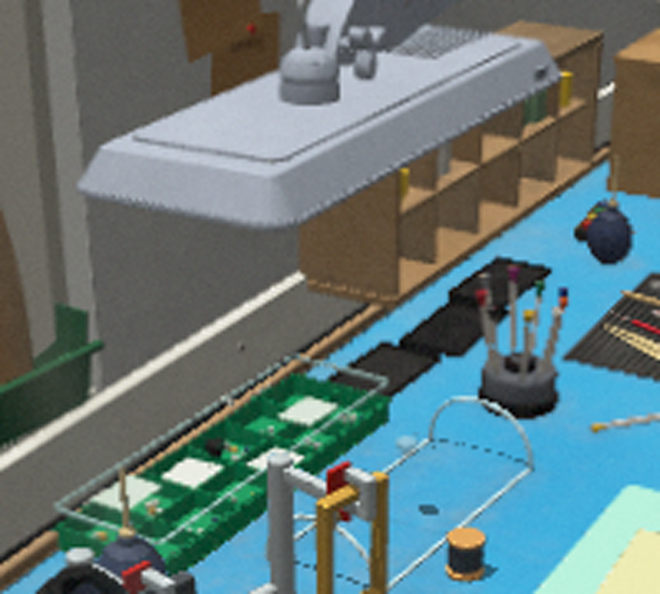

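Lamp's lower edge measures z≈0.295 with its near corner at about (0.60,−0.43), so I keep the wrist camera on the robot side (tool y along +row). Post tops ≈0.17, seat-to-post distance 60 mm, row spacing 151 mm, pad diameter 82 mm: all fit the given sizes. Move to a set-back hover and look.

```bash
cat >> h.py <<'E'
from scipy.spatial.transform import Rotation as Rot
def frame(deg):
    s=np.radians(deg); sx=np.array([np.cos(s),np.sin(s),0]);sy=np.array([-np.sin(s),np.cos(s),0])
    return sx,sy,Rot.from_matrix(np.stack([[0,0,-1],sy,np.cross([0,0,-1],sy)],1)).as_quat()
E
python3 - <<'E'
from h import *
from station import arm,snapshot
np.set_printoptions(precision=4,suppress=True)
sx,sy,q=frame(-14.3)
P=np.array([.513,-.3645,0])
t0=arm.read_time()
arm.movep(P-.03*sx+[0,0,.30],q)
p,o=arm.read_tool_pos(),arm.read_eef_rot()
np.save('pose1.npy',np.r_[p,o])
for n in('wrist','top','scene'): cv2.imwrite(f'pics/{n}1.png',snapshot(n))
print(p,o,arm.read_time()-t0,arm.read_joint_positions(),arm.read_ft_force())
E
```

```text
[ 0.4831 -0.3585  0.2997] [ 0.0887  0.7018 -0.0895  0.7011] 1.5667 [ 1.0078  0.6241 -0.6906  1.5638  0.4294  1.1106  1.5345] [ 0.0757  0.8833 -0.017 ]
```

View pics/wrist1.png

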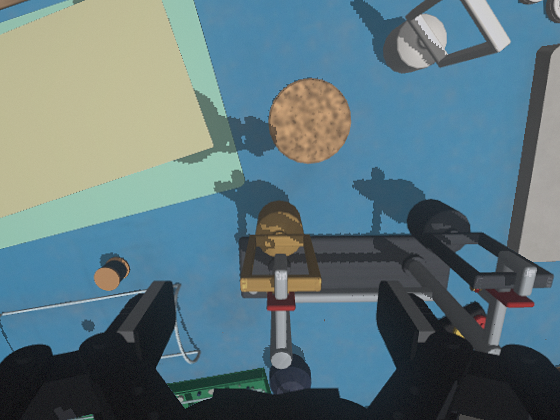

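View pics/top1.png

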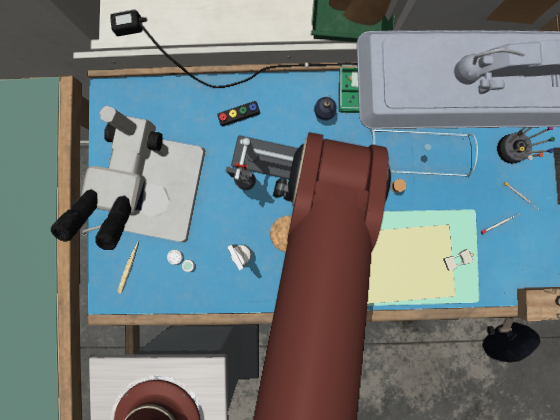

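View pics/scene1.png

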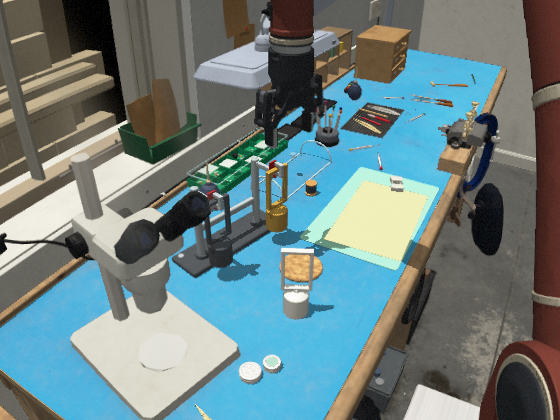

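Run:
```python
import cv2
s=cv2.imread("pics/wrist1.png")
cv2.imwrite("pics/c4.png",cv2.resize(s[195:375,220:345],None,fx=3.3,fy=3.3,interpolation=cv2.INTER_CUBIC))
```

```text
(no output)
```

View pics/c4.png

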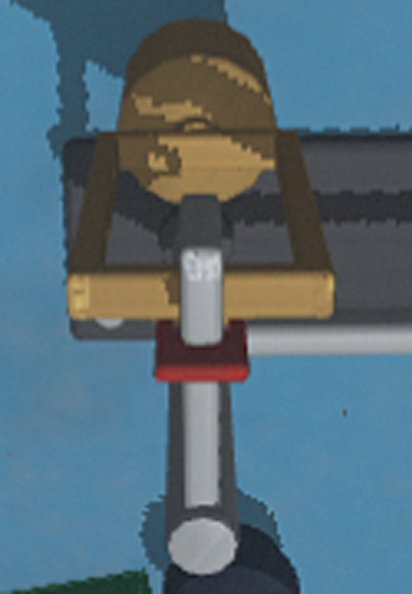

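The crop shows the bail's top bar face with corners at wrist px ≈(240.6,279), (240.3,291), (320.6,278), (321.2,290), nose over it and red keeper behind it.

Run:
```python
from h import *
np.set_printoptions(precision=4,suppress=True)
a=np.load('pose1.npy');W=cam('wrist',(a[:3],a[3:]));S=cam('scene');T=cam('top')
wc=lambda x,y:(220+x/3.3-.35,195+y/3.3-.35)
c=[onz(W,wc(*u),.171) for u in[(68,277),(67,318),(332,273),(334,313)]]
m=sum(c)/4;print(np.array(c),'centre',m,'len',np.linalg.norm(c[0]-c[2]),np.linalg.norm(c[1]-c[3]),'thick',np.linalg.norm(c[0]-c[1]))
d=(c[2]+c[3]-c[0]-c[1]);print('yaw sx',np.degrees(np.arctan2(d[1],d[0]))-90)
n=onz(W,wc(201,250),.183);po,e=tri(W,wc(202,545),T,(215+474/4.4-.4,125+148/4.4-.4))
print('nose front',n,'post',po,e,np.degrees(np.arctan2(*(po-n)[1::-1])))
po2=onz(W,(497,340),po[2]);print('steel post?',po2)
sx,sy,_=frame(-14.3)
for x in(n,po,m):print((x-m)@sx,(x-m)@sy)
pad=[onz(W,(310,120.5),.006),onz(W,(269,120),.006),onz(W,(351,120),.006)];print('pad',pad,np.linalg.norm(pad[1]-pad[2]))
```

```text
[[ 0.5034 -0.386   0.171 ]
 [ 0.5118 -0.3886  0.171 ]
 [ 0.5153 -0.3368  0.171 ]
 [ 0.5237 -0.3382  0.171 ]] centre [ 0.5136 -0.3624  0.171 ] len 0.050569752318646424 0.05176361125740523 thick 0.008818044023333672
yaw sx -13.430664998854041
nose front [ 0.4987 -0.3586  0.183 ] post [ 0.571  -0.3772  0.1694] 0.00125815129215848 -14.456004424792324
steel post? [ 0.5936 -0.2292  0.1694]
-0.015355532857187658 -9.863995398718024e-07
0.05928916170457579 -0.0002042287939151479
0.0 0.0
pad [array([ 0.4282, -0.3077,  0.006 ]), array([ 0.4174, -0.3476,  0.006 ]), array([ 0.438 , -0.2675,  0.006 ])] 0.08271640105535258
```

All measures agree (bar 51×9–10 mm, nose −15 mm, post +59 mm from the bail along x). Descend and grip.

Run:
```python
from h import *
from station import arm,snapshot
np.set_printoptions(precision=4,suppress=True)
sx,sy,q=frame(-14.3)
P=np.array([.5130,-.3633,0])
f0=arm.read_ft_force()
arm.line_to(P+[0,0,.30],0.1,ori=q)
arm.line_to(P+[0,0,.205],0.1)
print('down',arm.read_tool_pos(),arm.read_ft_force()-f0)
arm.move_gripper(0.0,60)
print('grip',arm.read_opening(),arm.read_tool_pos(),arm.read_ft_force()-f0,arm.read_wrist_torque(),arm.read_time())
for n in('wrist','scene'): cv2.imwrite(f'pics/{n}2.png',snapshot(n))
```

```text
down [ 0.5135 -0.3634  0.2058] [ 1.1716 -1.4549  0.1335]
grip 0.5991512482472837 [ 0.5133 -0.3635  0.2058] [-0.9404 -1.0003  3.7721] [ 0.0359  0.0944 -0.0339] 3.675
```

View pics/wrist2.png

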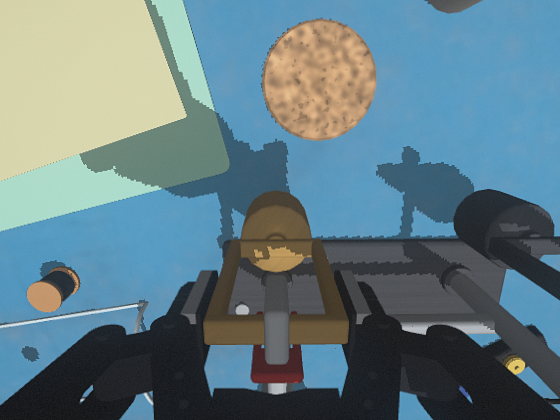

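View pics/scene2.png

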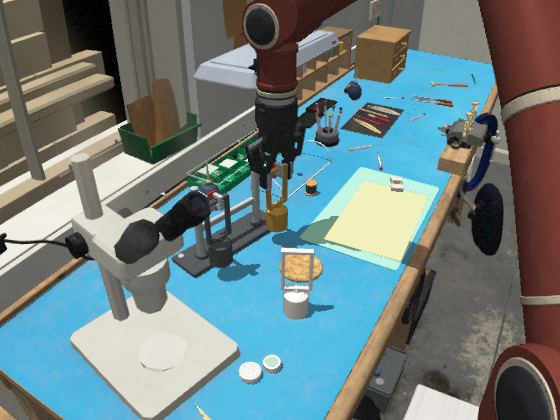

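Pads hold both bail legs (opening 51 mm = bail width), keeper shut behind the bar at wrist px (277,365). Slide back.

Run:
```python
from h import *
from station import arm,snapshot
np.set_printoptions(precision=4,suppress=True)
sx,sy,q=frame(-14.3)
p0=np.array(arm.read_tool_pos());np.save('p0.npy',p0)
for d in(.006,.012,.018):
    arm.line_to(p0+sx*d+[0,0,.0005],0.05)
    f=arm.read_ft_force();p=arm.read_tool_pos()-p0;print(d,p@sx,p[2],'f',f@sx,f@sy,f[2],arm.read_opening())
for n in('wrist','scene'): cv2.imwrite(f'pics/{n}3.png',snapshot(n))
print(arm.read_time())
```

```text
0.006 0.005798965045912868 5.370741568558324e-05 f -1.9971419628054412 0.8816362277003066 1.1555707417512737 0.5988393213422631
0.012 0.011301939743780872 6.700518186600335e-05 f -4.473287039320687 -0.866413824647319 2.831360861658943 0.5982903195159733
0.018 0.017148530059516047 5.99033476957056e-05 f -3.815129564622104 -0.452580640406903 1.161255127724221 0.598602987778204
4.6917
```

View pics/wrist3.png

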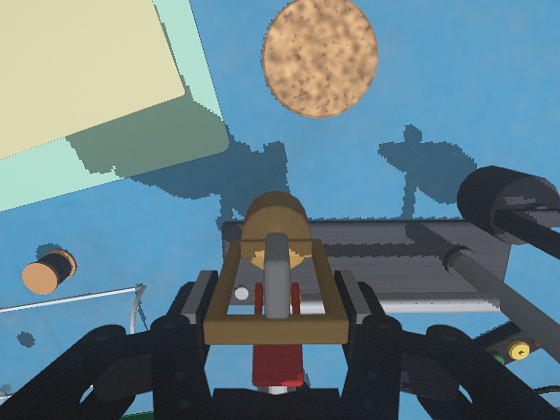

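The bar sits clear behind the nose with the keeper (277,365) pushed open; force ~4 N as expected. Lift.

Run:
```python
from h import *
from station import arm,snapshot
np.set_printoptions(precision=4,suppress=True)
sx,sy,q=frame(-14.3)
p0=np.load('p0.npy')
def rep(l):
    f=arm.read_ft_force();p=arm.read_tool_pos()-p0;print(l,p@sx,p@sy,p[2],'f',f@sx,f@sy,f[2],arm.read_opening())
for h in (.015,.031):
    arm.line_to(p0+sx*.0185+[0,0,h],0.06); rep(h)
for n in('wrist','scene'): cv2.imwrite(f'pics/{n}4.png',snapshot(n))
print(arm.read_time())
```

```text
0.015 0.020080291556051517 0.00032205003643579616 0.016452097838256158 f -1.2705551133902147 0.1605181369256713 1.3130994843088295 0.602583990882654
0.031 0.018830616742940717 6.372980234564847e-05 0.03137202516912435 f 0.40171058001089827 -0.3257623512589577 -4.115957774275884 0.5973941828911978
5.6
```

View pics/wrist4.png

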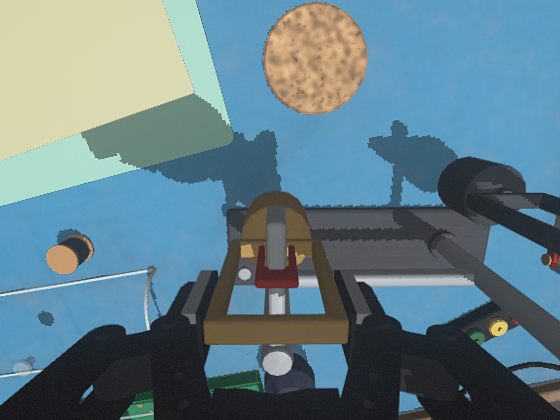

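The bail hangs free over the hook, keeper snapped shut below (277,270). Draw forward.

Run:
```python
from h import *
from station import arm,snapshot
np.set_printoptions(precision=4,suppress=True)
sx,sy,q=frame(-14.3)
p0=np.load('p0.npy')
def rep(l):
    f=arm.read_ft_force();p=arm.read_tool_pos()-p0;print(l,p@sx,p@sy,p[2],'f',f@sx,f@sy,f[2],arm.read_opening())
for d in (-.02,-.065):
    arm.line_to(p0+sx*d+[0,0,.031],0.1); rep(d)
a=np.r_[arm.read_tool_pos(),arm.read_eef_rot()];np.save('pose5.npy',a)
for n in('wrist','scene','top'): cv2.imwrite(f'pics/{n}5.png',snapshot(n))
print(arm.read_time(),a)
```

```text
-0.02 -0.019455074184982855 -0.00012490023842289758 0.031215077848195605 f 1.2681820898555196 -0.09197499159498185 -4.292894201189534 0.5984579858241496
-0.065 -0.06393789717633844 4.6702649558520715e-05 0.03139169777999448 f 0.12598892937311357 -0.5523964544891666 -3.5072005883118096 0.5980803898217851
6.8833 [ 0.4513 -0.3477  0.2372  0.0879  0.7008 -0.0881  0.7024]
```

View pics/scene5.png

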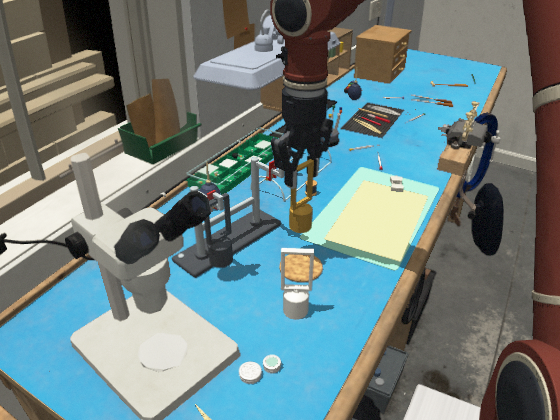

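View pics/wrist5.png

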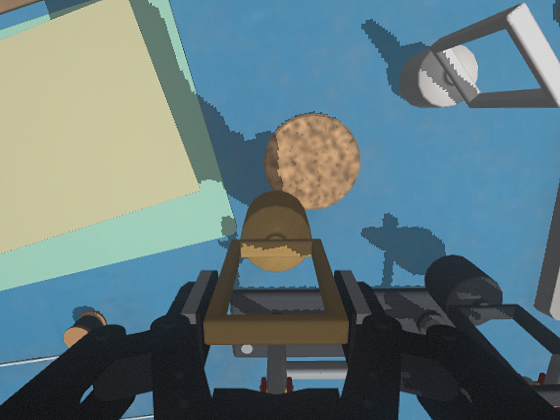

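Free of the hook, upright in the grip, steel weight undisturbed. Carry over the pad and lower with force watch.

```bash
python3 - <<'E'
from h import *
from station import arm,snapshot
np.set_printoptions(precision=4,suppress=True)
D=np.array([.4284,-.3090,0])
arm.line_to(D+[0,0,.237],0.1)
arm.line_to(D+[0,0,.190],0.08)
arm.pause(.2)
f0=arm.read_ft_force();print('hold',f0,arm.read_tool_pos())
cv2.imwrite('pics/scene6.png',snapshot('scene'))
z=.190
while z>.172:
    z-=.0015; arm.line_to(D+[0,0,z],0.03); arm.pause(.05)
    f=arm.read_ft_force(); print(round(z,4),arm.read_tool_pos()[2],f-f0)
    if f[2]-f0[2]>3: break
for n in('wrist','scene'): cv2.imwrite(f'pics/{n}7.png',snapshot(n))
print(arm.read_time(),arm.read_opening())
E
python3 -c "
import cv2
s=cv2.imread('pics/scene7.png')
cv2.imwrite('pics/c7.png',cv2.resize(s[150:340,230:390],None,fx=3.1,fy=3.1,interpolation=cv2.INTER_CUBIC))"
```

```text
hold [-0.3208  0.6077 -3.7621] [ 0.4287 -0.3092  0.1906]
0.1885 0.18849465100406265 [ 0.7707 -0.664  -0.4879]
0.187 0.1869207383041278 [-0.7222 -0.143   0.1563]
0.1855 0.18543853842214625 [ 0.8158 -0.1618  0.0623]
0.184 0.18392579748694793 [ 0.0651 -0.4011 -0.7328]
0.1825 0.1824545569740891 [ 0.5525 -0.6726 -0.216 ]
0.181 0.1809563650092883 [-1.0461 -0.7179 -0.307 ]
0.1795 0.17945443177811057 [ 0.45   -1.498  -0.2286]
0.178 0.17793294692509004 [ 0.4762 -0.3703 -0.5635]
0.1765 0.1768158207605498 [-0.2383 -0.4687  3.0476]
11.2667 0.5994281439745919
```

View pics/c7.png

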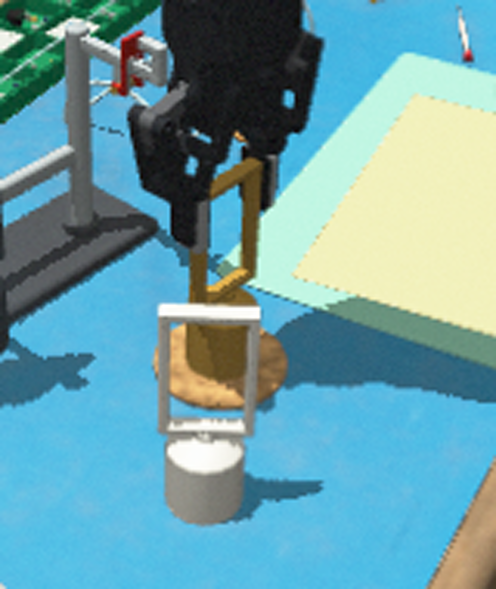

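View pics/wrist7.png

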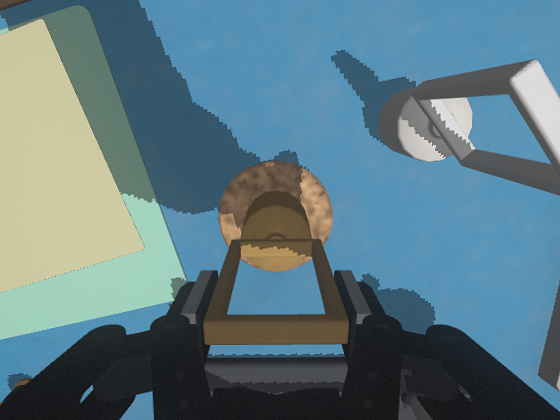

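Contact at TCP z=0.1768, exactly the predicted height; the brass foot stands centred on the pad in both views. Release and withdraw straight up.

```bash
python3 - <<'E'
from h import *
from station import arm,snapshot
np.set_printoptions(precision=4,suppress=True)
arm.line_to(np.array([.4284,-.3090,.1772]),0.03)
arm.move_gripper(0.85)
print(arm.read_opening(),arm.read_ft_force())
cv2.imwrite('pics/wrist8.png',snapshot('wrist'))
p=np.array(arm.read_tool_pos())
arm.line_to(p+[0,0,.11],0.1)
a=np.r_[arm.read_tool_pos(),arm.read_eef_rot()]
for n in('wrist','scene','top'): cv2.imwrite(f'pics/{n}9.png',snapshot(n))
np.save('pose9.npy',a);print(a,arm.read_time())
E
python3 -c "
import cv2
s=cv2.imread('pics/scene9.png')
cv2.imwrite('pics/c9.png',cv2.resize(s[140:330,170:360],None,fx=3.1,fy=3.1,interpolation=cv2.INTER_CUBIC))"
```

```text
0.8523830465710536 [0.1094 0.8205 0.1859]
[ 0.4283 -0.3089  0.2868  0.0882  0.7021 -0.0878  0.7011] 13.3083
```

View pics/c9.png

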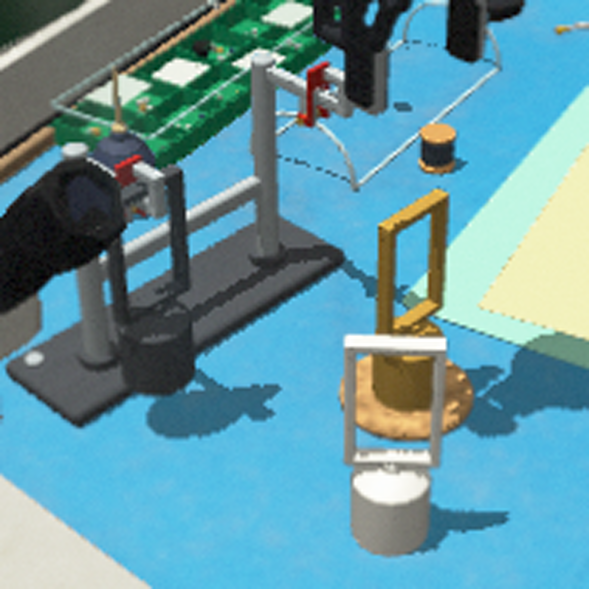

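View pics/wrist9.png

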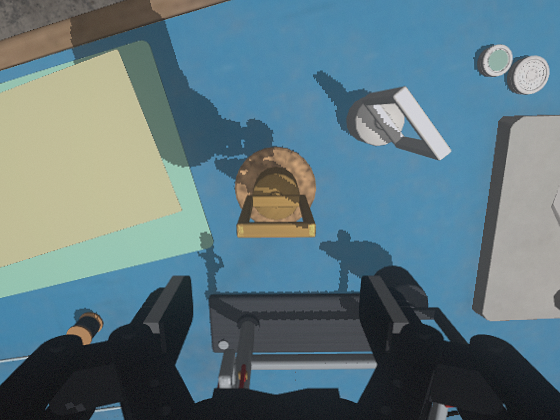

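The brass weight stands upright alone on the pad, steel still hangs on its hook, and the gripper is clear. Quick numeric check, then hand in.

Run:
```python
from h import *
from station import arm,snapshot,ticket
np.set_printoptions(precision=4,suppress=True)
a=np.load('pose9.npy');W=cam('wrist',(a[:3],a[3:]))
print('bar centre',onz(W,(276,229),.142),'pad (wrist)',onz(W,(275.5,188),.006))
arm.pause(.5)
print(arm.read_ft_force())
ticket.finish_job();print(arm.read_time())
```

```text
bar centre [ 0.4275 -0.3074  0.142 ] pad (wrist) [ 0.4292 -0.308   0.006 ]
[-0.3373  0.1873 -0.0221]
the job is handed in; nothing more can be done
the job is handed in; nothing more can be done
```

The brass weight is off its hook and standing upright on the cork pad, and the job is handed in at about 14 s of the 38 s allowed. No verdict is reported back.

- **Unhooking:** I pinched the bail legs and slid the bail back 17 mm, which opened the keeper at about 4 N. Then I lifted it 31 mm and drew it forward to 64 mm in front of its seat. The wrist picture after the lift showed the keeper shut again below the bar.
- **Placing:** I lowered it until the foot touched the pad at TCP z = 0.177, the height I had predicted. Then I let go and withdrew straight up 110 mm.
- **Last checks:** The bar centre was at (0.4275, −0.3074) against a pad centre of (0.4292, −0.3080). That is about 2 mm off, with roughly 20 mm of margin for the foot. The wrist force was near zero. The steel weight still hung on its hook, and the light-grey lookalike on the bench looked undisturbed.

No final check failed or disagreed. Early on, my first estimate of the lamp and microscope positions came from bad point matches. I re-measured the lamp and kept the wrist camera on the side away from it. I did not re-measure the microscope, and nothing touched either.

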